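# Square up the row of tea tins with a straightedge

## Robot

A 7-joint arm with a two-finger parallel gripper is mounted at the origin on a cart in front of the work surface, level with it; the furniture and walls round the work are solid. World frame = base frame: x ahead of the robot, y to its left, z up, the work surface at z = 0. Lengths are in mm, angles in degrees, forces in N, time in s.
With the tool pointing down it reaches from about 350 to 900 mm from the base axis. Payload 19.9 kg.
Tool frame: the origin (TCP) lies midway between the tips of the shut fingers; the grasp point (between the pads) lies 19 mm behind it (arm.grip_point_offset is the distance from the TCP to the grasp point, in mm); z points along the fingers, y is the line along which they close (so a half turn about z gives the same grasp; the last joint's range is limited). The gripper opens to 94 mm and grips with 3 to 60 N. Pads are 16 mm wide; open, the fingers measure 119 mm over their backs; the gripper's body (75 mm by 177 mm) begins 78 mm behind the grasp point.
Start: joints at [-70.961, 23.915, -0.59, 92.452, 0.269, 63.638, -3.037], TCP at [228.211, 581.823, 205.425] pointing down, gripper open.
Joint ranges: [-161.28, 161.28], [-22.2, 115.67], [-73.04, 71.86], [3.21, 147.25], [-68.34, 248.33], [10.77, 114.83], [-161.83, 161.83]. Speed limits (degrees/s): [108.29, 108.29, 136.94, 136.94, 172.46, 172.46, 172.46].

## Interface

Orientations are given as a 3x3 rotation matrix whose columns are the frame's x, y, z axes.
In Python, from bench import arm gives the robot as it stands. The module is installed in compiled form; this text tells all that it offers.
- The arm moves only by the tool step_arm, never from a script. Its argument "moves" is text: rows parted by semicolons, each of 7 numbers parted by spaces: the opening, from 0 (shut) to 1 (fully open), then the shift along the tool's x, y, z in cm, then the turn, a rotation vector about the tool's x, y, z in degrees. In form: grip x y z rx ry rz; .... A call has 1 to 20 rows; each row shifts and turns the commanded pose from where the row before left it, along the tool's axes as they then stand; what a row does not reach is not made up. A row lasts 1/12 s, in which the tool goes at most 41.7 mm and 7.16 degrees, less where a joint would pass 70% of its speed; a pose out of reach is approached as far as the arm can. A call is refused whole if a number of a shift passes 4.17 or a number of a turn 7.16, either way. A call with a gripper value outside its range is refused whole. The fingers move at their own pace and stop on an object; the grip force is fixed at half the most. Time passes only in rows, so rows that do not move let the fingers close. It gives the time, the measured TCP pose, the force, the opening and the grip force at its end, in the units of the state.
- arm.get_state(): the state, without advancing time (a new reading comes with each control period).
- arm.get_image(name): name is "side" or "top" or "wrist"; returns a dict with "pixels" (420x560x3 uint8, red, green, blue), "intrinsics" (3x3 intrinsics, pixels), "rvec" (rotation vector, rad) and "tvec" (3), from world to camera coordinates, as OpenCV has them; the wrist camera has in their place "mount" (4x4, takes a point from camera to tool coordinates, whose origin is the TCP and whose axes are the flange's). Camera axes: x right, y down, z forward; pixel columns grow to the right and rows downward; lengths in mm; the calibration is good to about 2 mm. A picture is of the moment at which its call begins: read the wrist's pose just before it. There is no depth.
- arm.job_done(): hands the job in; it is judged then, once.
The state is a dict: "time_s": time; "joint_positions": joint angles; "qvel": joint speeds; "effort": joint torques, N m; "eef_pos": TCP position; "eef_rot": TCP orientation; "contact_force": force on the tool from outside, world axes, zero at the start; "wrist_torque": the same for the moment, N m; "finger_gap": finger opening in mm; "grasp_force": force on a finger pad.
Only numpy, scipy, OpenCV 4.12 (cv2) and the standard library are available. Lean on these libraries where they do the work, as an engineer would, in place of code of your own. Each camera call takes 0.05 s, during which the arm holds its last target. There are 200 camera calls.

## Task

The three purple tea tins on the counter have strayed out of line. Take the metal straightedge by its black grip and push the tins with its front edge, away from you, until all three stand upright in a straight row with their near sides along the far edge of the blue tape; push them only with the straightedge, never with the gripper. Then leave the straightedge standing flat on the counter, let go, and leave the cup, jug and sugar shaker where they are.

Things in the scene. Friction and masses are not known exactly. Their poses are not given: they have to be found in the camera images.
- tape: strip of blue tape stuck flat on the counter, 340 x 24 mm, 1 mm thick, fixed; nothing catches on it. Origin: middle of its far long edge, z = 0. x: level, across the strip, away from the robot (the way to push); y: along it, to the robot's left. The tins start with near sides 28 to 62 mm short (-x) of that far edge, some 85 mm apart, within 95 mm of its middle.
- ruler_grip (a point): loose aluminium straightedge, 0.3 kg: foot 270 mm long (y), 67 mm wide, flat on the counter; front rail 24 mm high; mid-way an upright black grip 44 mm deep (x), 20 mm thick (y), top 85 mm up. Point: inside the grip, 62 mm above the underside; the pushing face is 42 mm ahead (+x), the back edge 25 mm behind. z up. Grasp from above, closing along y; it drags lightly.
- caddy_a: round purple tin, 65 mm in diameter (lid 68 mm), 80 mm high, 0.12 kg, loose, upright on the counter; one of three alike, the left one seen from the robot. Origin: centre of its foot; z up.
- caddy_b: round purple tin, 65 mm in diameter (lid 68 mm), 80 mm high, 0.12 kg, loose, upright on the counter; one of three alike, the middle one seen from the robot. Origin: centre of its foot; z up.
- caddy_c: round purple tin, 65 mm in diameter (lid 68 mm), 80 mm high, 0.12 kg, loose, upright on the counter; one of three alike, the right one seen from the robot. Origin: centre of its foot; z up.
- sugar_shaker: glass sugar shaker, 69 mm in diameter, 158 mm high, loose; a bystander to the right of the row. Origin at the centre of its foot, z up.
- milk_jug: steel milk jug, 101 x 70 x 90 mm, loose; a bystander to the left behind the row. Origin at the centre of its foot, z up.
- espresso_cup: white espresso cup, 59 x 83 x 52 mm, loose; a bystander on the right near the counter's front. Origin at the centre of its foot, z up.

How it is judged (in metres and radians):
At the end, for the whole second after the job is handed in: All three tins upright (within 8 degrees) and at rest, centres 18 to 48 mm beyond the tape's far edge (near sides within 15 mm of it) and within 160 mm of its middle along it; the straightedge stands on the counter, flat within 8 degrees, released, at rest (x of caddy_a in the frame of tape between 0.018 and 0.048 m and y of caddy_a in the frame of tape between -0.16 and 0.16 m and angle between each of caddy_a, caddy_b, caddy_c, ruler_grip's own z axis and vertical below 0.15 rad and height (world z) of each of caddy_a, caddy_b, caddy_c below 0.015 m and linear speed of each of caddy_a, caddy_b, caddy_c below 0.02 m/s and x of caddy_b in the frame of tape between 0.018 and 0.048 m and y of caddy_b in the frame of tape between -0.16 and 0.16 m and x of caddy_c in the frame of tape between 0.018 and 0.048 m and y of caddy_c in the frame of tape between -0.16 and 0.16 m and height (world z) of ruler_grip between 0.05 and 0.075 m); the robot touches nothing.
It fails at once if the gripper or arm touches a purple tin (contact force between any of the fingers, the arm and caddy_a above 0.5 N or contact force between any of the fingers, the arm and caddy_b above 0.5 N or contact force between any of the fingers, the arm and caddy_c above 0.5 N).
It fails at once if the sugar shaker is shifted by more than 25 mm or tipped (distance of sugar_shaker from where it was at the start of the episode above 0.025 m or angle between sugar_shaker's own z axis and vertical above 0.35 rad).
It fails at once if the milk jug is shifted by more than 25 mm or tipped (distance of milk_jug from where it was at the start of the episode above 0.025 m or angle between milk_jug's own z axis and vertical above 0.35 rad).
It fails at once if the espresso cup is shifted by more than 25 mm or tipped (distance of espresso_cup from where it was at the start of the episode above 0.025 m or angle between espresso_cup's own z axis and vertical above 0.35 rad).
It also fails if it takes over 40 s, if anything falls off the work surface, if the arm or the gripper's body presses on something with over 40 N, if the wrist force passes 120 N, or if a joint passes its speed limit or range.

## Working session

There is one attempt and no reset: what is moved stays moved. The work goes in short steps, Python scripts to look and compute and a tool call to move; the robot and the scene stay as the last step left them, time stands still between calls to the robot, and variables do not carry over. Pictures are saved under pics/ and viewed, at most 10 in all, crops included, and the job is handed in when it is done.

Besides the shell and the picture viewer there is one more tool, called after "Call:" as name(argument=value, ...) on one line, values as JSON. step_arm: Moves the arm, as the interface text tells. Its arguments: {"type":"object","properties":{"moves":{"type":"string"}},"required":["moves"]}

```bash
mkdir -p pics; cat > h.py <<'E'
import numpy as np, cv2
from bench import arm
def snap(n,f):
    s=arm.get_state(); im=arm.get_image(n); cv2.imwrite(f'pics/{f}.png',im['pixels'][:,:,::-1]); np.savez(f'pics/{f}.npz',n=n,**{k:np.array(v) for k,v in im.items()},p=s['eef_pos'],R=s['eef_rot']); return s
def world(f,pts,z=0):
    d=np.load(f'pics/{f}.npz'); K=d['intrinsics']
    if 'mount' in d: 
        M=d['mount'];Rc=d['R']@M[:3,:3];c=d['R']@M[:3,3]+d['p']
    else:
        R=cv2.Rodrigues(d['rvec'])[0];Rc=R.T;c=-R.T@d['tvec'].ravel()
    out=[]
    for u,v in pts:
        r=Rc@np.linalg.inv(K)@[u,v,1]; out.append(c+r*(z-c[2])/r[2])
    return np.round(np.array(out),1)
E
python3 - <<'E'
from h import *
s=snap('top','t0');snap('side','s0')
print(s)
E
```

```text
{'time_s': 0.0, 'joint_positions': array([-70.96074863,  23.94796513,  -0.59185841,  92.48370005,
         0.27024871,  63.6383453 ,  -3.03544793]), 'qvel': array([ 0.03019785,  0.06915626, -0.11438105, -0.02682989, -0.08578426,
       -0.11317261,  0.08208982]), 'effort': array([ 2.10253973e-03, -8.51264620e+01,  6.39377944e-01, -4.26006854e+01,
       -4.87991155e-02,  1.84311450e-02,  1.13932342e-04]), 'eef_pos': array([228.08897075, 581.50276611, 204.83935783]), 'eef_rot': array([[-9.30969844e-01,  3.65095917e-01, -3.48392613e-04],
       [ 3.65096071e-01,  9.30969143e-01, -1.14637775e-03],
       [-9.41950634e-05, -1.19443989e-03, -9.99999282e-01]]), 'contact_force': array([-0.30520546, -0.32012762, -0.01660459]), 'wrist_torque': array([-0.06275997,  0.00535582, -0.01667215]), 'grasp_force': 0.0, 'finger_gap': 93.79176868627607}
```

View pics/t0.png

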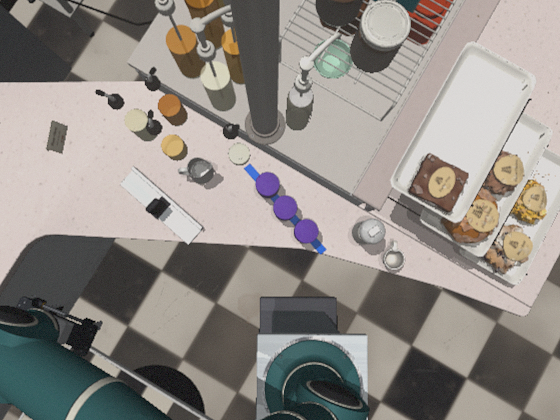

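View pics/s0.png

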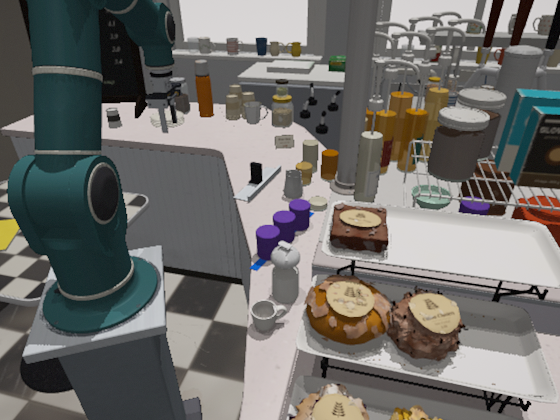

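The top view shows the tins near (267,185), (285,208) and (306,232), with the tape running from (248,168) to (323,250). The straightedge is at about (160,205), to the left of the jug at (200,170). I'll enlarge this area.

```bash
python3 - <<'E'
from h import *
im=cv2.imread('pics/t0.png')[140:280,110:310];cv2.imwrite('pics/c0.png',cv2.resize(im,None,fx=4,fy=4,interpolation=cv2.INTER_CUBIC))
im=cv2.imread('pics/t0.png')
h=cv2.cvtColor(im,cv2.COLOR_BGR2HSV)
m=((h[:,:,0]>122)&(h[:,:,0]<150)&(h[:,:,1]>100)).astype('uint8')
n,l,st,c=cv2.connectedComponentsWithStats(m)
for i in range(1,n):
    if st[i,4]>60: print(st[i],c[i],world('t0',[c[i]],78))
print(world('t0',[(248,168),(323,250),(370,232),(393,258),(122,180),(190,242),(200,170)]))
d=np.load('pics/t0.npz');R=cv2.Rodrigues(d['rvec'])[0];print(-R.T@d['tvec'].ravel(),R,d['intrinsics'])
E
```

```text
[256 173  23  23 433] [266.93764434 183.90300231] [[572.5 134.9  78. ]]
[274 196  23  24 443] [284.72009029 207.43115124] [[507.3  84.7  78. ]]
[294 220  24  23 448] [305.57366071 230.92410714] [[442.7  26.4  78. ]]
[[ 630.   193.     0. ]
 [ 390.   -30.3    0. ]
 [ 444.1 -168.8    0. ]
 [ 368.6 -236.     0. ]
 [ 589.5  562.7    0. ]
 [ 409.6  358.4    0. ]
 [ 622.2  334.7    0. ]]
[ 399.6477687   111.77027257 1350.05111472] [[ 0.00964466 -0.99977787  0.0187401 ]
 [-0.99631448 -0.01120527 -0.08504053]
 [ 0.08523163 -0.01785085 -0.99620124]] [[459.81684377   0.         283.18030854]
 [  0.         459.81684377 206.98546587]
 [  0.           0.           1.        ]]
```

View pics/c0.png

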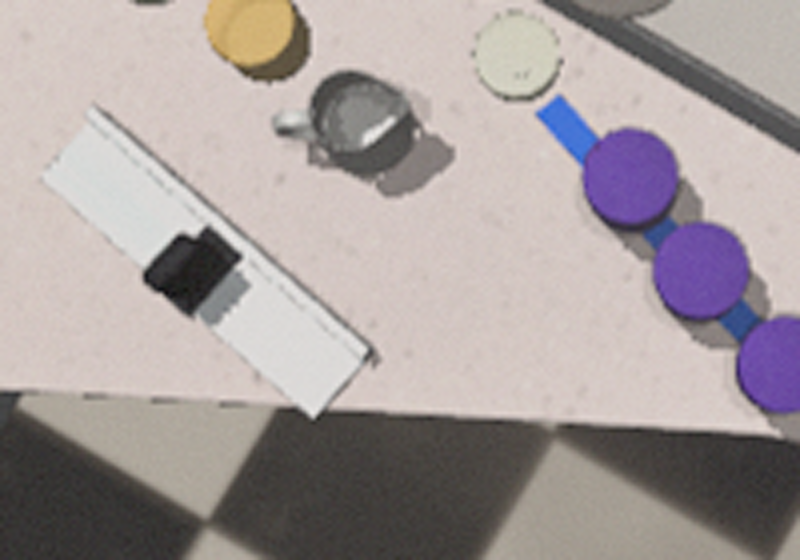

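The enlarged crop shows the rail corners at about crop (95,107) and (372,350), and the back corners at (42,178) and (315,415). The tape's left end is at (538–563, 97–117).

```bash
cat >> h.py <<'E'
def tapefit(f):
    im=cv2.imread(f'pics/{f}.png');h=cv2.cvtColor(im,cv2.COLOR_BGR2HSV)
    m=((h[:,:,0]>104)&(h[:,:,0]<120)&(h[:,:,1]>140)).astype('uint8')
    yx=np.argwhere(m);return yx[:,::-1]
E
python3 - <<'E'
from h import *
p=tapefit('t0');p=p[(p[:,0]>235)&(p[:,0]<335)&(p[:,1]>155)&(p[:,1]<260)]
w=world('t0',p,1)[:,:2].astype('float32');r=cv2.minAreaRect(w);print(len(w),r,cv2.boxPoints(r))
b=cv2.boxPoints(r)
c=np.array(r[0]);a=np.arctan2(.68,.733)
e=b[np.argsort(b[:,0])];lo=e[:2].mean(0);hi=e[2:].mean(0);y=(hi-lo)/np.linalg.norm(hi-lo);x=np.array([y[1],-y[0]])
O=c+12*x;print('tape',O,x,y,np.degrees(np.arctan2(y[1],y[0])))
for t in [(572.5,134.9),(507.3,84.7),(442.7,26.4)]:
    d=np.array(t)-O;print('tin x,y',d@x,d@y)
fp=lambda L:[(110+u/4,140+v/4) for u,v in L]
F=world('t0',fp([(95,107),(372,350)]),24)[:,:2];B=world('t0',fp([(42,178),(315,415)]),3)[:,:2]
print(F,B)
for q in(F,B): v=q[0]-q[1];print(np.linalg.norm(v),np.degrees(np.arctan2(v[1],v[0])))
print('jug',world('t0',[(201,171)],90),'counter edge',world('t0',[(210,237),(330,253),(500,303)]))
E
```

```text
271 ((510.8456115722656, 83.73194122314453), (337.11456298828125, 22.19977569580078), 42.01221466064453) [[378.17813  -20.83435 ]
 [393.03622  -37.328827]
 [643.51306  188.29823 ]
 [628.655    204.79271 ]]
tape [518.87707901  74.81591415] [ 0.669289   -0.74300224] [0.74300224 0.669289  ] 42.012207
tin x,y -8.753379340142015 80.0555674945414
tin x,y -15.0923094343841 -1.9864857281148387
tin x,y -15.011348022192719 -89.00397845157983
[[625.3 522.4]
 [451.3 317.9]] [[575.7 565.5]
 [404.5 361.4]]
268.5074486862515 49.60701064429605
266.3949136151065 50.00992424762997
jug [[604.6 317.   90. ]] counter edge [[ 424.7  300.6    0. ]
 [ 381.5  -50.8    0. ]
 [ 240.8 -548.6    0. ]]
```

Call:
step_arm(moves="1 0 0 0 0 0 6.3;1 0 0 0 0 0 6.3;1 0 0 0 0 0 6.2;1 -2 0.5 0 0 0 0;1 -3 0.8 0 0 0 0;1 -3 0.8 0 0 0 0;1 -3 0.8 0 0 0 0;1 -3 0.8 0 0 0 0;1 -3 0.8 0 0 0 0;1 -3 0.8 0 0 0 0;1 -3 0.8 0 0 0 0;1 -3 0.8 0 0 0 0;1 -2 0.5 0 0 0 0;1 -2 0.4 0 0 0 0;1 0 0 0 0 0 0;1 0 0 0 0 0 0;1 0 0 0 0 0 0")

```text
time_s: 1.52
eef_pos: [506.8, 448.2, 205.1]
eef_rot: [[-0.764, 0.645, -0.001], [0.645, 0.764, -0.0], [0.0, -0.001, -1.0]]
contact_force: [0.7, 0.0, 0.4]
finger_gap: 93.6
grasp_force: 0.0
```

```bash
python3 - <<'E'
from h import *
s=snap('wrist','w1');print(s['eef_pos'],s['eef_rot'],s['joint_positions'])
E
```

```text
[506.8362796  448.16163029 205.07374593] [[-7.64048237e-01  6.45158613e-01 -8.10195075e-04]
 [ 6.45158933e-01  7.64048371e-01 -1.94856706e-04]
 [ 4.93314745e-04 -6.71584513e-04 -9.99999653e-01]] [-49.70925016  29.44106828   8.15936963  84.51740068  -4.39157551
  66.3941195    8.99483493]
```

View pics/w1.png

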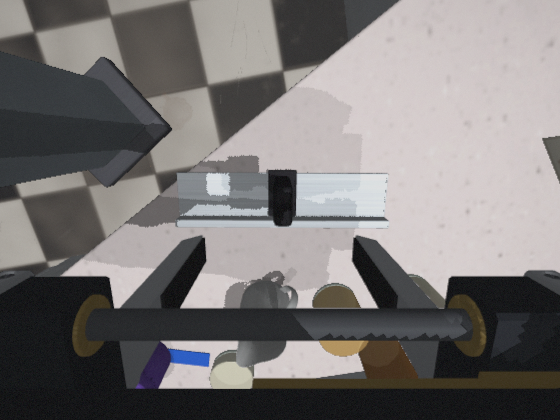

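The wrist view shows the straightedge level in the picture. Its foot runs from about (178,173) to (387,173), the front rail is near row 227 at the base, and the grip is at columns 269–297.

```bash
python3 - <<'E'
from h import *
print(world('w1',[(178,173),(387,173)],3), world('w1',[(177,227),(388,227)],0),world('w1',[(177,221),(388,220)],24))
print(world('w1',[(269,171),(297,171)],85),world('w1',[(282,173)],3))
E
```

```text
[[407.4 363.7   3. ]
 [579.  567.4   3. ]] [[457.9 310.    0. ]
 [640.8 527.2   0. ]] [[451.9 327.2  24. ]
 [621.4 530.4  24. ]]
[[474.  462.9  85. ]
 [492.1 484.3  85. ]] [[492.8 465.1   3. ]]
```

Call:
step_arm(moves="1 0 0.4 3 0 0 0;1 0 0 4 0 0 0;1 0 0 4 0 0 0;1 0 0 3 0 0 0;1 0 0 1.5 0 0 0;1 0 0 0.6 0 0 0;1 0 0 0 0 0 0;0 0 0 0 0 0 0;0 0 0 0 0 0 0;0 0 0 0 0 0 0;0 0 0 0 0 0 0;0 0 0 0 0 0 0;0 0 0 0 0 0 0;0 0 0 0 0 0 0;0 0 0 0 0 0 0;0 0 0 0 0 0 0")

```text
time_s: 2.9
eef_pos: [510.2, 450.7, 44.4]
eef_rot: [[-0.764, 0.646, -0.0], [0.646, 0.764, -0.0], [-0.0, -0.0, -1.0]]
contact_force: [1.2, 0.5, -0.1]
finger_gap: 37.7
grasp_force: 0.0
```

```bash
python3 - <<'E'
from h import *
s=snap('wrist','w2');print(s['eef_pos'],s['finger_gap'],s['grasp_force'])
E
```

```text
[510.23988985 450.69902358  44.43803488] 37.66496199079716 0.0
```

View pics/w2.png

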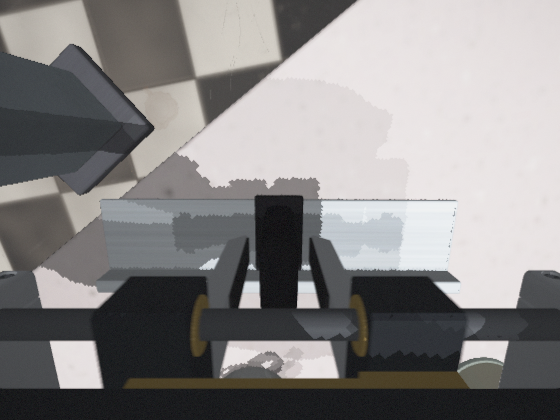

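The fingers straddle the grip, which is centred at column 280, and they are still closing. I'll finish the close, lift about 12 cm, and turn 7.9° to line up with the tape.

Call:
step_arm(moves="0 0 0 0 0 0 0;0 0 0 0 0 0 0;0 0 0 0 0 0 0;0 0 0 0 0 0 0;0 0 0 0 0 0 0;0 0 0 0 0 0 0;0 0 0 0 0 0 0;0 0 0 0 0 0 0")

```text
time_s: 3.62
eef_pos: [510.2, 450.7, 44.4]
eef_rot: [[-0.764, 0.646, -0.0], [0.646, 0.764, -0.0], [-0.0, -0.0, -1.0]]
contact_force: [0.7, -0.4, -0.7]
finger_gap: 19.6
grasp_force: 30.0
```

Call:
step_arm(moves="0 0 0 -1 0 0 0;0 0 0 -2 0 0 0;0 0 0 -2 0 0 0;0 0 0 -2 0 0 0;0 0 0 -2 0 0 0;0 0 0 -2 0 0 0;0 0 0 -1 0 0 0;0 0 0 0 0 0 2;0 0 0 0 0 0 4;0 0 0 0 0 0 1.9;0 0 0 0 0 0 0;0 0 0 0 0 0 0")

```text
time_s: 4.62
eef_pos: [510.0, 450.7, 164.3]
eef_rot: [[-0.669, 0.744, -0.0], [0.744, 0.669, -0.0], [-0.0, -0.001, -1.0]]
contact_force: [-0.6, -0.6, -3.2]
finger_gap: 19.6
grasp_force: 30.0
```

```bash
python3 - <<'E'
from h import *
s=snap('wrist','w3');snap('top','t3');p,R=s['eef_pos'],s['eef_rot'];print(p,R,s['finger_gap'],s['grasp_force'])
O=np.array([518.88,74.82]);x=np.array([.6693,-.743]);y=np.array([.743,.6693])
d=p[:2]-O;print(d@x,d@y)
print('ruler back rel w2',R.T@(world('w2',[(280,200)],3)[0]-np.load('pics/w2.npz')['p']))
for a in[(-117,0)]:
    t=O+a[0]*x+a[1]*y;print(R.T@np.r_[t-p[:2],0])
E
```

```text
[510.03596943 450.66970003 164.27996152] [[-6.68715292e-01  7.43518520e-01 -2.62037948e-04]
 [ 7.43518547e-01  6.68715154e-01 -4.63000744e-04]
 [-1.69020881e-04 -5.04445752e-04 -9.99999858e-01]] 19.56269385467942 29.99521493911743
-285.17563678083883 244.9850895129456
ruler back rel w2 [22.57778398 -2.19352009 41.43533114]
[-1.68364726e+02 -2.44852135e+02  1.51971795e-01]
```

View pics/w3.png

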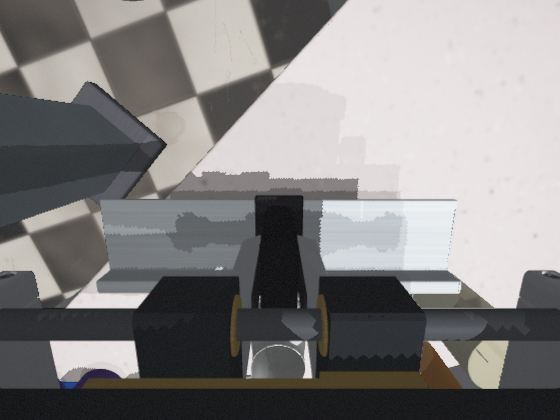

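The straightedge is held level in the same place in the image (back edge row 200, ends at columns 102 and 456). Next I carry it at height over the jug to a point behind the tins.

Call:
step_arm(moves="0 0 -1 0 0 0 0;0 -0.8 -1.8 0 0 0 0;0 -1.5 -2 0 0 0 0;0 -1.5 -2 0 0 0 0;0 -1.5 -2 0 0 0 0;0 -1.5 -2 0 0 0 0;0 -1.5 -2 0 0 0 0;0 -1.5 -2 0 0 0 0;0 -1.5 -2 0 0 0 0;0 -1.5 -2 0 0 0 0;0 -1.5 -2 0 0 0 0;0 -1.3 -2 0 0 0 0;0 -0.7 -1.2 0 0 0 0;0 -0.3 -0.5 0 0 0 0;0 0 0 0 0 0 0;0 0 0 0 0 0 0")

```text
time_s: 6.05
eef_pos: [439.0, 164.6, 164.7]
eef_rot: [[-0.668, 0.744, 0.0], [0.744, 0.668, 0.0], [-0.0, 0.001, -1.0]]
contact_force: [-0.5, 0.6, -3.2]
finger_gap: 19.9
grasp_force: 30.0
```

```bash
python3 - <<'E'
from h import *
s=snap('wrist','w4');snap('top','t4');p,R=s['eef_pos'],s['eef_rot']
O=np.array([518.88,74.82]);x=np.array([.6693,-.743]);y=np.array([.743,.6693])
d=p[:2]-O;print(p,R,d@x,d@y,s['joint_positions'])
im=cv2.imread('pics/t4.png')[120:300,180:420];b=cv2.resize(im,(560,420),interpolation=cv2.INTER_CUBIC)
cv2.imwrite('pics/c4.png',b)
E
```

```text
[438.9566417  164.60433659 164.65821676] [[-6.68302546e-01  7.43889422e-01  4.84750356e-04]
 [ 7.43889579e-01  6.68302428e-01  3.98557502e-04]
 [-2.74771300e-05  6.26957732e-04 -9.99999803e-01]] -120.20246579416546 0.7096012623930368 [-37.56208198  10.78645651  14.7820894  116.87605224  -3.45402849
  52.70220774  20.9991193 ]
```

View pics/w4.png

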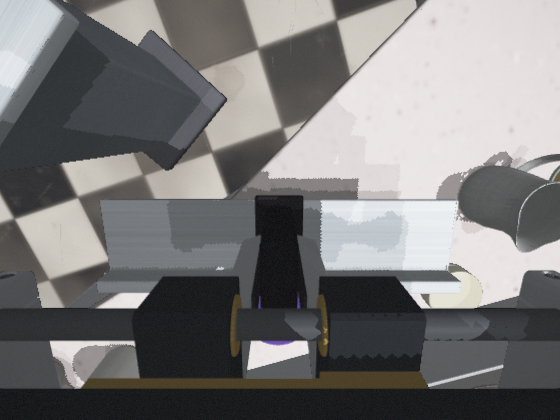

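View pics/c4.png

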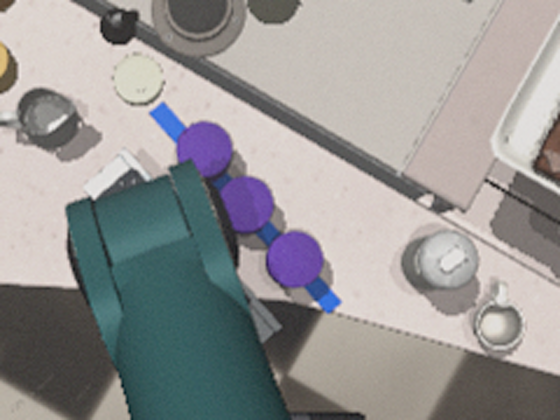

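The straightedge is behind the row and parallel to the tape, with its left end clear of the jug. Lowering.

Call:
step_arm(moves="0 0 0 1 0 0 0;0 0 0 2 0 0 0;0 0 0 2 0 0 0;0 0 0 2 0 0 0;0 0 0 2 0 0 0;0 0 0 1.5 0 0 0;0 0 0 0.8 0 0 0;0 0 0 0.4 0 0 0;0 0 0 0.2 0 0 0;0 0 0 0 0 0 0;0 0 0 0 0 0 0;0 0 0 0 0 0 0")

```text
time_s: 7.15
eef_pos: [439.1, 163.8, 46.1]
eef_rot: [[-0.668, 0.744, 0.001], [0.744, 0.668, 0.0], [-0.0, 0.001, -1.0]]
contact_force: [-0.2, -0.3, -3.1]
finger_gap: 19.9
grasp_force: 30.0
```

Call:
step_arm(moves="0 -0.3 0 0.05 0 0 0;0 -0.4 0 0.05 0 0 0;0 -0.4 0 0 0 0 0;0 -0.4 0 0 0 0 0;0 -0.3 0 0 0 0 0;0 -0.3 0 0 0 0 0;0 -0.3 0 0 0 0 0;0 -0.3 0 0 0 0 0;0 -0.3 0 0 0 0 0;0 -0.3 0 0 0 0 0;0 -0.3 0 0 0 0 0;0 -0.3 0 0 0 0 0;0 -0.3 0 0 0 0 0;0 -0.3 0 0 0 0 0;0 -0.3 0 0 0 0 0;0 -0.3 0 0 0 0 0;0 -0.3 0 0 0 0 0;0 -0.3 0 0 0 0 0;0 -0.2 0 0 0 0 0;0 -0.1 0 0 0 0 0")

```text
time_s: 8.82
eef_pos: [478.9, 118.5, 44.4]
eef_rot: [[-0.667, 0.745, 0.0], [0.745, 0.667, -0.0], [-0.0, -0.0, -1.0]]
contact_force: [-1.8, 1.3, -2.0]
finger_gap: 19.9
grasp_force: 30.0
```

```bash
cat >> h.py <<'E'
def tins(f):
    O=np.array([518.88,74.82]);x=np.array([.6693,-.743]);y=np.array([.743,.6693])
    s=snap('top',f);p=s['eef_pos'];d=p[:2]-O;print('tcp',p,d@x,d@y,s['contact_force'])
    h=cv2.cvtColor(cv2.imread(f'pics/{f}.png'),cv2.COLOR_BGR2HSV)
    m=((h[:,:,0]>122)&(h[:,:,0]<150)&(h[:,:,1]>100)).astype('uint8')
    n,l,st,c=cv2.connectedComponentsWithStats(m)
    for i in range(1,n):
        if st[i,4]>60:
            q=np.argwhere(l==i)[:,::-1].astype('float32');ctr,r=cv2.minEnclosingCircle(q)
            for cc in(c[i],ctr): 
                w=world(f,[cc],80)[0][:2]-O;print(st[i],r,w@x,w@y)
E
python3 -c "
from h import *
tins('t5')"
```

```text
tcp [478.91354139 118.53640294  44.44188032] -59.230838129812405 -0.4356902620832959 [-1.78142627  1.29898241 -1.97371117]
[262 168  23  19 339] 11.685108184814453 16.09136599999997 84.32152399999997
[262 168  23  19 339] 11.685108184814453 12.967165999999972 79.06036399999996
[302 213  24  24 440] 12.02305793762207 12.987975999999998 -90.94687599999999
[302 213  24  24 440] 12.02305793762207 12.616475999999999 -90.61222599999999
```

Call:
step_arm(moves="0 -0.2 0 0 0 0 0;0 -0.3 0 0 0 0 0;0 -0.3 0 0 0 0 0;0 -0.3 0 0 0 0 0;0 -0.3 0 0 0 0 0;0 -0.2 0 0 0 0 0;0 -0.1 0 0 0 0 0;0 -0.1 0 0 0 0 0;0 0 0 0 0 0 0;0 0 0 0 0 0 0;0 0 0 0 0 0 0")

```text
time_s: 9.78
eef_pos: [490.8, 105.4, 44.5]
eef_rot: [[-0.668, 0.745, 0.0], [0.745, 0.668, -0.0], [-0.0, -0.0, -1.0]]
contact_force: [0.3, -0.4, -3.7]
finger_gap: 19.7
grasp_force: 30.0
```

```bash
python3 -c "
from h import *
tins('t6')"
```

```text
tcp [490.81049222 105.36168092  44.48979318] -41.47939048308507 -0.41409724384454477 [ 0.27420315 -0.43500956 -3.68852524]
[267 163  23  18 327] 11.61555004119873 35.32075600000001 84.90015400000003
[267 163  23  18 327] 11.61555004119873 32.18918600000003 79.78022400000005
[308 210  23  23 430] 11.927030563354492 31.376156000000016 -93.24443599999998
[308 210  23  23 430] 11.927030563354492 30.506666000000006 -92.86496599999998
```

Call:
step_arm(moves="0 0 0 0.03 0 0 0;0 0 0 0 0 0 0;0.3 0 0 0 0 0 0;0.5 0 0 0 0 0 0;0.6 0 0 0 0 0 0;0.6 0 0 0 0 0 0;0.6 0 0 0 0 0 0;0.6 0 0 0 0 0 0;0.6 0 0 0 0 0 0;0.6 0 0 0 0 0 0")

```text
time_s: 10.67
eef_pos: [490.7, 105.5, 44.2]
eef_rot: [[-0.668, 0.745, 0.0], [0.745, 0.668, -0.0], [-0.0, -0.0, -1.0]]
contact_force: [-0.0, 0.6, -0.1]
finger_gap: 56.1
grasp_force: 0.0
```

Call:
step_arm(moves="0.6 0 0 -0.5 0 0 0;0.6 0 0 -1 0 0 0;0.6 0 0 -2 0 0 0;0.6 0 0 -3 0 0 0;0.6 0 0 -3 0 0 0;0.6 0 0 -3 0 0 0;0.6 0 0 -3 0 0 0;0.6 2 0 -1 0 0 0;0.6 3 0 0 0 0 0;0.6 4 0 0 0 0 0;0.6 4 0 0 0 0 0;0.6 4 0 0 0 0 0;0.6 4 0 0 0 0 0;0.6 3 0 0 0 0 0;0.6 1 0 0 0 0 0;0.6 0 0 0 0 0 0;0.6 0 0 0 0 0 0")

```text
time_s: 12.08
eef_pos: [324.2, 291.3, 209.7]
eef_rot: [[-0.668, 0.744, 0.001], [0.744, 0.668, 0.0], [-0.0, 0.001, -1.0]]
contact_force: [-0.2, -0.7, 1.0]
finger_gap: 56.5
grasp_force: 0.0
```

```bash
python3 -c "
from h import *
tins('t7');snap('side','s7')
a=cv2.resize(cv2.imread('pics/t7.png')[120:300,180:420],(400,300));b=cv2.resize(cv2.imread('pics/s7.png')[150:345,200:380],(400,433))[:300]
b=cv2.resize(cv2.imread('pics/s7.png')[150:345,180:440],(400,300));cv2.imwrite('pics/c7.png',np.hstack([a,b]))"
```

```text
tcp [324.17021864 291.32873853 209.74889423] -291.18524939307815 0.23993115040026883 [-0.15939079 -0.65075639  0.9697038 ]
[267 163  23  24 430] 11.776362419128418 31.36391599999997 79.31231399999997
[267 163  23  24 430] 11.776362419128418 31.35654599999998 79.453544
[287 186  23  23 436] 11.926960945129395 31.11118600000003 -4.041065999999959
[287 186  23  23 436] 11.926960945129395 30.672756000000014 -3.780715999999976
[307 210  24  23 445] 12.007733345031738 30.157275999999992 -92.95400599999999
[307 210  24  23 445] 12.007733345031738 30.14253599999999 -92.67154599999999
```

View pics/c7.png

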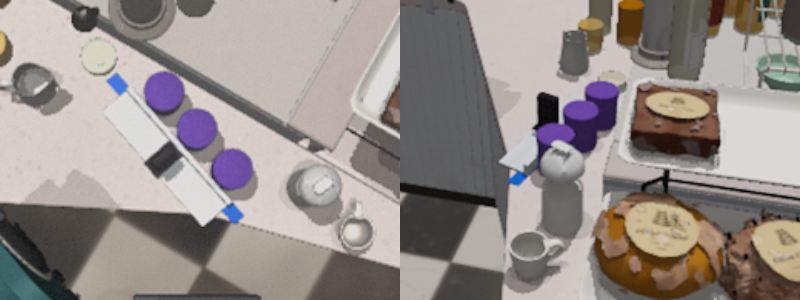

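All three tins stand upright in line, about 31 mm beyond the tape's far edge. The straightedge lies flat and released behind them, and the jug, shaker and cup look unmoved.

```bash
python3 -c "
from bench import arm
print(arm.job_done())"
```

```text
the job is handed in; nothing more can be done
None
```

The job is handed in, with no verdict returned: by camera, the tin centres are 30–31 mm beyond the tape's far edge (allowed 18–48 mm) and upright, and the straightedge is flat and released, with the bystanders apparently unmoved.

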